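# Fit the bayonet fuse carrier into the bench supply

### The arm

A 6-joint arm with a two-finger parallel gripper is mounted at the origin on the work surface. World frame = base frame: x ahead of the robot, y to its left, z up, the work surface at z = 0. Lengths are in m, angles in rad, forces in N, time in s.
With the tool pointing down it reaches from about 0.325 to 0.925 m from the base axis. Payload 3.1 kg.
Tool frame: the origin (TCP) lies at the very end of the fingers, on their centre line; the grasp point (between the pads) lies arm.grip_depth behind it (arm.grip_depth is the distance from the TCP to the grasp point, in m); x points along the fingers, y is the direction in which the jaws open and shut, and the axes are right-handed (so a half turn about x gives the same grasp; the last joint's range is limited). The gripper opens to 85 mm and grips with 20 to 120 N. Pads are 22 mm wide; open, the fingers measure 114 mm over their backs; the gripper's body (76 mm by 85 mm) begins 54 mm behind the grasp point. The pads swing forward as they close: fully open they stand 13 mm farther back than shut.
Start: joints at [-1.349, 0.217, 1.613, -0, 1.311, -0.112], TCP at [0.205, -0.591, 0.231] pointing down, gripper open.
Joint ranges: [-2.75, 2.75], [-0.78, 2.1], [0.31, 2.55], [-1.13, 4.27], [0.13, 2.63], [-2.58, 2.58]. Speed limits (rad/s): [2.79, 2.79, 3.14, 3.14, 3.14, 3.14].

### API

Orientations are given as a unit quaternion [x, y, z, w].
In Python, from cell import arm gives the robot as it stands.
- The arm moves only by the tool play_rows, never from a script. Its arguments are lists of equal length, an entry for each row: "slide": the shift along the tool's x, y, z in m, a list of three; "yaw": the turn about the tool's x in degrees. In form: {"slide": [[x, y, z], ...], "yaw": [yaw, ...]}. A call has 1 to 10 rows; each row shifts and turns the commanded pose from where the row before left it, along the tool's axes as they then stand; what a row does not reach is not made up. A row lasts 1/12 s, in which the tool goes at most 41.7 mm and 7.16 degrees, less where a joint would pass 70% of its speed; a pose out of reach is approached as far as the arm can. A call is refused whole if a number of a shift passes 0.0417 or a number of a turn 7.16, either way. A call with a gripper value outside its range is refused whole. "hand" is the opening in per cent of the stroke, from 0 (shut) to 100 (fully open), set as the call begins (left out, the last holds). The fingers move at their own pace and stop on an object; "grip_force" is the grip in N (left out, the last holds). Time passes only in rows, so rows that do not move let the fingers close. It gives the time, the measured TCP pose, the force and the opening at its end, in the units of the state.
- arm.sense(): the state, without advancing time (a new reading comes with each control period).
- arm.snapshot(name): name is "side" or "top"; returns the picture (400x640x3 uint8, blue, green, red); there is no depth.
- arm.get_calibration(name): a dict with "K" (3x3 intrinsics, pixels), "distortion" ([k1, k2, p1, p2, k3] as OpenCV has them; the pictures are not rectified), "world_from_camera" (4x4, takes a point from camera to world coordinates). Camera axes: x right, y up, looking along -z (the intrinsics and any distortion apply to the point x, -y, -z); pixel columns grow to the right and rows downward; lengths in m; the calibration is good to about 2 mm. A picture is of the moment at which its call begins. get_calibration takes no time and is no camera call.
- arm.hand_in(): hands the job in, once; it reports no verdict.
The state is a dict: "t": time; "joint_pos": joint angles; "joint_vel": joint speeds; "joint_torque": joint torques, N m; "eef_pos": TCP position; "orientation": TCP orientation; "contact_force": force on the tool from outside, world axes, zero at the start; "ft_torque": the same for the moment, N m; "gripper_width": finger opening in m.
Only numpy, scipy, OpenCV 4.12 (cv2) and the standard library are available. Lean on these libraries where they do the work, as an engineer would, in place of code of your own. Each camera call takes 0.05 s, during which the arm holds its last target. There are 200 camera calls.

### The job

Fit the fuse carrier with the two side lugs and the flat grip bar back into the round fuse holder on top of the bench supply: find the entry slots, push the carrier in against the spring, twist it clockwise until it meets the stop and let the spring lift it into its locking notch, then let go. Be gentle: never ram the holder or wrench the carrier against its stop (a push of about 15 N is plenty). Leave the screw-type cap and everything else on the bench where it is.

Things in the scene. Friction and masses are not known exactly. Their poses are not given: they have to be found in the camera images.
- carrier: The bayonet fuse carrier: black plastic, about 70 g, loose, upright on the bench, grip up, 64 mm tall. Origin: centre of its underside (the foot); z up along its axis, x along the lugs. Round barrel 26 mm across up to z = 34 mm, foot chamfered (21 mm across at the bottom, full width from z = 4 mm). Grip bar on top, lugs at the sides. Same after a half turn.
- grip (a point): Centre of the carrier's flat grip bar, on its axis 49 mm above the foot. The bar is 26 mm long along x (in line with the lugs), 14 mm thick along y and 30 mm high (34 to 64 mm above the foot): pinch it across y from above. Axes as the carrier's.
- lug (a point): Outer end of one of the carrier's two opposite steel lugs (this one on its +x side, the other on -x), at mid height. Lugs: ends 19 mm from the axis, 6 mm wide, 5 mm high, from 12 to 17 mm above the foot. Axes as the carrier's.
- unit: The bench supply, a fixed grey steel box, 180 (x) by 240 (y) mm, flat top panel 85 mm above the bench. Origin: centre of its underside; -x is its front with terminals and a display. Some low parts (up to 7 mm high) on the panel. The fuse holder is on the top panel at point socket.
- socket (a point): On the fuse holder's vertical axis at the top of its 8 mm thick steel rim, 93 mm above the bench, 8 mm above the panel; axes as the supply's. Bore 28 mm across. Two opposite entry slots for the lugs, 9 mm wide, through the rim; nominally along x, but the holder was fitted by hand and sits turned up to 35 degrees (0.6 rad) either way: look, or feel with a light push. It does not turn in use.
- spring (a point): On the holder's axis, 12 mm below the rim's top: top of the spring plunger at rest, where the carrier's foot first meets it; it pushes back 0.8 N per mm. The lugs pass under the rim with the foot 25 mm or more below the rim's top (about 10 N); hard bottom at 30 mm (about 14 N). Let go in the entry slots, the carrier is lifted back up to here.
- seat (a point): On the holder's axis, 21 mm below the rim's top: where the foot rests when locked (spring about 7 N). Under the rim the lugs turn only clockwise seen from above, to a rigid stop about 60 degrees (1.05 rad, 5 degrees of play) past the slots: stop at the first 0.15 N m. There the rim's underside has a 9 mm wide, 4 mm deep notch for each lug; two pips on the flange mark the place.
- screwcap: A bystander: a screw-type cap of the same black plastic, standing upright, loose, 60 mm tall, with a round knurled head 30 mm across and no lugs; it can stand in the carrier's place and the carrier in its. Origin: centre of its underside. Does not belong in this holder.
- board: A bystander: loose blue circuit board, 150 by 190 mm, about 17 mm high with its connectors. Origin: centre of its underside.
- jar: A bystander: small loose jar, 40 mm across, 45 mm tall. Origin: centre of its underside.
- cup: A bystander: loose steel screw cup, 52 mm across, 22 mm tall. Origin: centre of its underside.
- driver: A bystander: loose screwdriver, 170 mm long, lying on the bench. Origin: underside of its middle.
- bitbox: A bystander: loose yellow bit holder, 70 by 130 mm, 40 mm tall with its bits. Origin: centre of its underside.
- spool: A bystander: loose solder spool standing on its flange, 60 mm across, 40 mm tall. Origin: centre of its underside.
Things that resemble listed ones, but are neither listed nor needed, are in the scene too. Leave any blue, green or purple look-alike of the carrier alone.

How it is judged:
On the way, in this order (a step that is already met when the one before it is completed fails the run):
1. the carrier has been picked up off the bench (height (world z) of carrier above 0.04 m and angle between carrier's own z axis and vertical below 0.3 rad), for 0.1 s.
2. the carrier is pushed into the holder against the spring, deep enough for its lugs to pass under the rim (foot more than 24.7 mm below the rim) (z of carrier in the frame of socket below -0.0247 m and horizontal distance between carrier and socket below 0.004 m), for 0.1 s.
At the end, for the whole second after the job is handed in: The carrier is locked: released and at rest upright in the fuse holder (axis within 3 mm, tilt under 0.08 rad), sprung up into the notch, its foot 19.3 to 22.9 mm below the rim's top (neither popped up in the entry slots nor stuck down under the rim) (z of carrier in the frame of socket between -0.0229 and -0.0193 m and horizontal distance between carrier and socket below 0.003 m and angle between carrier's own z axis and vertical below 0.08 rad and linear speed of carrier below 0.01 m/s); the robot touches nothing.
It fails at once if the carrier is rammed or wrenched against the supply or its holder with more than 50 N in all (contact force between carrier and unit above 50 N).
It fails at once if the screw-type cap is moved more than 20 mm (distance of screwcap from where it was at the start of the episode above 0.02 m).
It fails at once if another thing on the bench is moved more than 20 mm (distance of any of board, jar, cup, driver, bitbox, spool from where it was at the start of the episode above 0.02 m).
It also fails if it takes over 72 s, if anything falls off the work surface, if the arm or the gripper's body presses on something with over 40 N, if the wrist force passes 120 N, or if a joint passes its speed limit or range.

## Working session

There is one attempt and no reset: what is moved stays moved. The work goes in short steps, Python scripts to look and compute and a tool call to move; the robot and the scene stay as the last step left them, time stands still between calls to the robot, and variables do not carry over. Pictures are saved under pics/ and viewed, about 8 in all and at most 12, crops included, and the job is handed in when it is done.

Besides the shell and the picture viewer there is one more tool, called after ">>>" as name(argument=value, ...), one argument or row to a line, values as JSON. play_rows: Moves the arm, as the interface text tells. Its arguments: {"type":"object","properties":{"slide":{"type":"array","items":{"type":"array","items":{"type":"number"}}},"yaw":{"type":"array","items":{"type":"number"}},"hand":{"type":"number"},"grip_force":{"type":"number"}},"required":["slide","yaw"]}

```bash
mkdir -p pics
cat > h.py <<'E'
import numpy as np, cv2
from cell import arm
def ray(n,px):
    c=arm.get_calibration(n); K=np.array(c["K"]);D=np.array(c["distortion"]);T=np.array(c["world_from_camera"])
    u=cv2.undistortPoints(np.array([[px]],float),K,D)[0,0]
    d=T[:3,:3]@np.array([u[0],-u[1],-1]); return T[:3,3],d
def at(n,px,z):
    o,d=ray(n,px); return o+d*(z-o[2])/d[2]
def proj(n,p):
    c=arm.get_calibration(n); K=np.array(c["K"]);D=np.array(c["distortion"]);T=np.array(c["world_from_camera"])
    q=T[:3,:3].T@(np.array(p,float)-T[:3,3]); q=np.array([[q[0],-q[1],-q[2]]])
    return cv2.projectPoints(q,np.zeros(3),np.zeros(3),K,D)[0][0,0]
def crop(img,x0,y0,x1,y1,s,name):
    cv2.imwrite(name,cv2.resize(img[y0:y1,x0:x1],None,fx=s,fy=s,interpolation=cv2.INTER_CUBIC))
E
python3 - <<'E'
from h import *
for n in("top","side"):
    i=arm.snapshot(n);cv2.imwrite(f"pics/{n}0.png",i)
    print(n,np.round(arm.get_calibration(n)["world_from_camera"],3),arm.get_calibration(n)["K"][0])
s=arm.sense();print(s["eef_pos"],s["orientation"],s["gripper_width"],arm.grip_depth)
E
```

```text
top [[-0.024  0.99  -0.137  0.437]
 [-0.999 -0.029 -0.039 -0.119]
 [-0.043  0.136  0.99   1.012]
 [ 0.     0.     0.     1.   ]] [429.44540139   0.         315.83088923]
side [[ 0.989  0.092 -0.114  0.412]
 [-0.146  0.691 -0.708 -1.051]
 [ 0.013  0.717  0.697  0.992]
 [ 0.     0.     0.     1.   ]] [503.8579643    0.         314.71594533]
[ 0.20461412 -0.58976482  0.23005863] [-0.69723604 -0.11824037  0.69732874 -0.11667798] 0.08565732101002752 0.0187
```

View pics/top0.png

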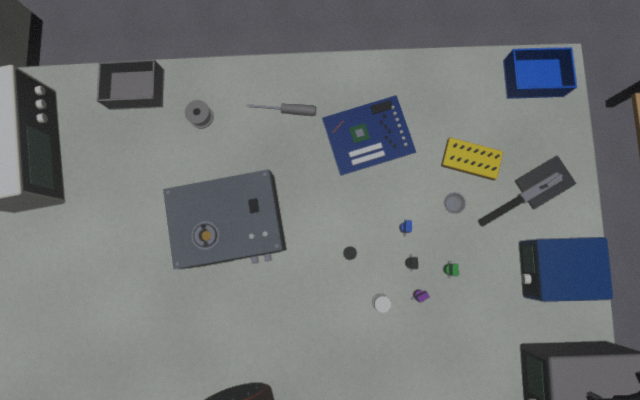

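View pics/side0.png

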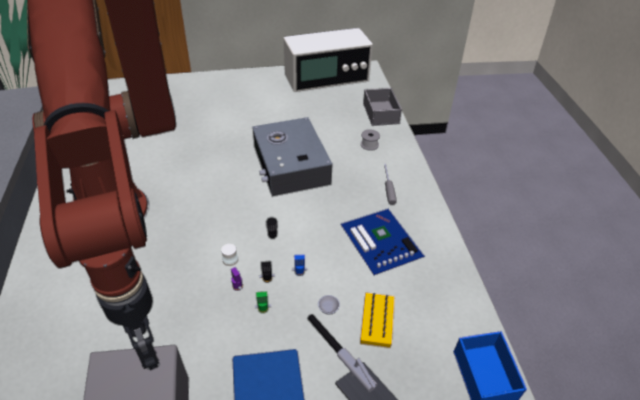

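Candidates in the top picture:
- Black with bar at (411,263): the carrier by its description.
- Black and round at (349,253): the screw cap.
- Look-alikes: blue (406,227), green (452,269) and purple (421,295).

The holder is at (205,235). I'll check the carrier and the holder in one close crop.

Run:
```python
from h import *
t=cv2.imread("pics/top0.png");s=cv2.imread("pics/side0.png")
f=lambda im,x,y,r:cv2.resize(im[y-r:y+r,x-r:x+r],(390,290) if 0 else (290,290),interpolation=cv2.INTER_CUBIC)
a=np.hstack([f(t,411,263,20),f(t,205,235,20)]);b=np.hstack([f(s,267,270,20),f(s,277,136,20)])
cv2.imwrite("pics/c1.png",np.vstack([a,b]))
```

```text
(no output)
```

View pics/c1.png

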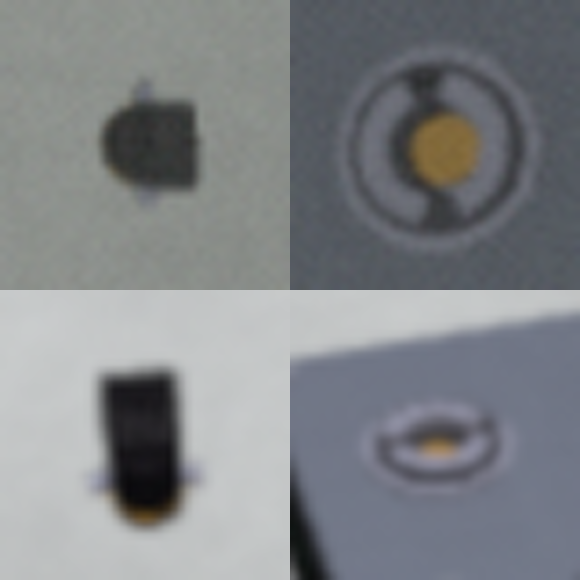

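Run:
```python
from h import *
T=lambda x,y:(391+x/7.25-.43,243+y/7.25-.43); H=lambda x,y:(185+(x-290)/7.25-.43,215+y/7.25-.43)
S=lambda x,y:(247+x/7.25-.43,250+(y-290)/7.25-.43); G=lambda x,y:(257+(x-290)/7.25-.43,116+(y-290)/7.25-.43)
def p(l,n,a,b,z):
    a=at(n,a,z);b=at(n,b,z);d=a-b;print(l,np.round((a+b)/2,4),"len",round(np.linalg.norm(d),4),"ang",round(np.degrees(np.arctan2(d[1],d[0])),1))
p("lug top","top",T(144,84),T(147,203),.0145)
p("lug side","side",S(197,479),S(92,479),.0145)
p("bar top far edge (top cam)","top",T(196,104),T(196,187),.064)
p("slot top","top",H(424,80),H(438,212),.093)
p("slot side","side",G(487,424),G(383,440),.093)
p("ring top lr","top",H(524,148),H(350,148),.093)
p("ring top ud","top",H(437,62),H(437,234),.093)
p("flange lr","top",H(540,148),H(335,148),.087);p("flange ud","top",H(437,45),H(437,250),.087)
p("side flange lr","side",G(515,440),G(362,440),.087)
p("unit left edge top","top",(272,170),(285,250),.085)
p("unit top edge","top",(164,189),(174,268),.085)
# screwcap & others for clearance
for n,px,z in(("cap",(349,252),.06),("blue",(407,226),.06),("green",(454,269),.06),("purple",(423,296),.06)):print(n,np.round(at("top",px,z),3))
```

```text
lug top [ 0.4215 -0.2926  0.0145] len 0.0371 ang -1.5
lug side [ 0.4182 -0.2952  0.0145] len 0.0352 ang -7.6
bar top far edge (top cam) [ 0.4212 -0.299   0.064 ] len 0.0246 ang -3.0
slot top [0.4922 0.1616 0.093 ] len 0.0398 ang 6.7
slot side [0.488  0.1603 0.093 ] len 0.0436 ang 6.9
ring top lr [0.4915 0.1599 0.093 ] len 0.0529 ang -91.4
ring top ud [0.4916 0.1598 0.093 ] len 0.0513 ang 0.6
flange lr [0.4919 0.1615 0.087 ] len 0.0627 ang -91.4
flange ud [0.4921 0.1616 0.087 ] len 0.0616 ang 0.6
side flange lr [0.4894 0.1627 0.087 ] len 0.063 ang -7.6
unit left edge top [ 5.435e-01 -1.000e-04  8.500e-02] len 0.1783 ang 8.5
unit top edge [0.5093 0.243  0.085 ] len 0.1767 ang 8.6
cap [ 0.448 -0.151  0.06 ]
blue [ 0.502 -0.281  0.06 ]
green [ 0.405 -0.378  0.06 ]
purple [ 0.35  -0.308  0.06 ]
```

```bash
cat >> h.py <<'E'
from scipy.spatial.transform import Rotation as Ro
def pose():
    s=arm.sense();R=Ro.from_quat(s["orientation"]).as_matrix();return s,np.array(s["eef_pos"]),R
def go(target,jaw_deg=None):
    s,p,R=pose();d=R.T@(np.array(target)-p)
    y=np.degrees(np.arctan2(R[1,1],R[0,1]))
    print("p",p.round(4),"x",R[:,0].round(3),"jaw(y) deg",round(y,2),"slide",d.round(4),"q",np.round(s["joint_pos"],2),"w",round(s["gripper_width"],4),"t",s["t"],"F",np.round(s["contact_force"],1),np.round(s["ft_torque"],2))
    if jaw_deg is not None:
        dd=(y-jaw_deg+90)%180-90; print("yaw needed",round(dd,2))
E
python3 -c "
from h import *
go([.42,-.294,.13],86)"
```

```text
p [ 0.2046 -0.5898  0.2301] x [-0.     0.002 -1.   ] jaw(y) deg -70.88 slide [ 0.1006 -0.2087 -0.3004] q [-1.35  0.22  1.61 -0.    1.31 -0.11] w 0.0857 t 0.1 F [ 0.2 -0.4  0.1] [ 0.05 -0.04 -0.  ]
yaw needed 23.12
```

>>> play_rows(
  slide=[
    [0, -0.0209, -0.03],
    [0, -0.0209, -0.03],
    [0, -0.0209, -0.03],
    [0, -0.0209, -0.03],
    [0, -0.0209, -0.03],
    [0, -0.0209, -0.03],
    [0, -0.0209, -0.03],
    [0, -0.0209, -0.03],
    [0, -0.0209, -0.03],
    [0, -0.0206, -0.03],
  ],
  yaw=[0, 0, 0, 0, 0, 0, 0, 0, 0, 0],
  hand=60,
)

```text
t: 0.93
eef_pos: [0.4203, -0.2931, 0.2308]
orientation: [-0.697, -0.118, 0.697, -0.117]
contact_force: [0.3, -0.6, -0.0]
gripper_width: 0.0513
```

>>> play_rows(
  slide=[
    [0.01, 0, 0],
    [0.01, 0, 0],
    [0.01, 0, 0],
    [0.01, 0, 0],
    [0.01, 0, 0],
    [0.01, 0, 0],
    [0.01, 0, 0],
    [0.01, 0, 0],
    [0.01, 0, 0],
    [0.01, 0, 0],
  ],
  yaw=[-7.1, -7.1, -7.1, -7.1, -7.1, -7.1, -7.1, -7.1, -7.1, -7.1],
)

```text
t: 1.77
eef_pos: [0.4195, -0.2946, 0.1303]
orientation: [0.498, 0.502, -0.498, 0.502]
contact_force: [-0.1, -0.7, -0.0]
gripper_width: 0.0512
```

>>> play_rows(
  slide=[
    [0, 0, 0],
    [0, 0, 0],
    [0, 0, 0],
    [0, 0, 0],
    [0, 0, 0],
    [0, 0, 0],
    [0, 0, 0],
    [0, 0, 0],
    [0, 0, 0],
    [0, 0, 0],
  ],
  yaw=[-7.1, -7.1, -7.1, -7.1, -7.1, -7.1, -7.1, -7.1, -7.1, -7.1],
)

```text
t: 2.6
eef_pos: [0.4195, -0.2947, 0.1308]
orientation: [0.114, 0.698, -0.114, 0.698]
contact_force: [0.2, -0.6, 0.7]
gripper_width: 0.0511
```

>>> play_rows(
  slide=[
    [0, 0, 0],
    [0, 0, 0],
    [0, 0, 0],
    [0, 0, 0],
  ],
  yaw=[-7.1, -7.1, -0.7, 0],
)

```text
t: 2.93
eef_pos: [0.4196, -0.2948, 0.1309]
orientation: [0.026, 0.707, -0.025, 0.706]
contact_force: [-0.3, -0.5, 0.4]
gripper_width: 0.0512
```

Run:
```python
from h import *
go([.42,-.294,.038],86)
t=arm.snapshot("top");s=arm.snapshot("side");cv2.imwrite("pics/t1.png",t);cv2.imwrite("pics/s1.png",s)
_,p,R=pose();print(proj("top",p),proj("side",p))
f=lambda im,x,y,r:cv2.resize(im[y-r:y+r,x-r:x+r],(400,400),interpolation=cv2.INTER_CUBIC)
cv2.imwrite("pics/c2.png",np.hstack([f(t,411,263,40),f(s,267,262,40)]))
```

```text
p [ 0.4196 -0.2948  0.1309] x [-0.001  0.001 -1.   ] jaw(y) deg 85.88 slide [0.0929 0.0007 0.0004] q [-0.75  0.09  1.96  0.    1.09 -2.25] w 0.0512 t 2.9333 F [-0.3 -0.5  0.4] [ 0.02  0.03 -0.03]
yaw needed -0.12
[421.95122863 263.86602587] [264.27988559 243.89140722]
```

View pics/c2.png

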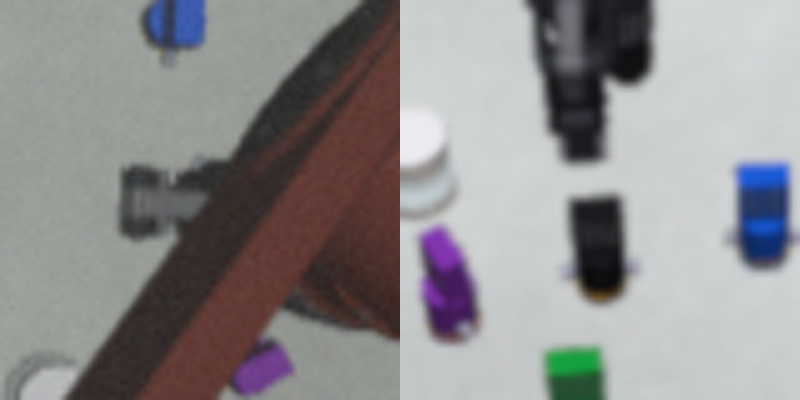

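>>> play_rows(
  slide=[
    [0.013, 0, 0],
    [0.013, 0, 0],
    [0.013, 0, 0],
    [0.013, 0, 0],
    [0.013, 0, 0],
    [0.01, 0, 0],
    [0.008, 0, 0],
    [0.006, 0, 0],
    [0.004, 0, 0],
    [0, 0, 0],
  ],
  yaw=[0, 0, 0, 0, 0, 0, 0, 0, 0, 0],
)

```text
t: 3.87
eef_pos: [0.4195, -0.2947, 0.0376]
orientation: [0.025, 0.707, -0.024, 0.706]
contact_force: [-0.1, -0.1, -0.3]
gripper_width: 0.0515
```

>>> play_rows(
  slide=[
    [0, 0, 0],
    [0, 0, 0],
    [0, 0, 0],
    [0, 0, 0],
    [0, 0, 0],
    [0, 0, 0],
    [0, 0, 0],
    [0, 0, 0],
    [0, 0, 0],
    [0, 0, 0],
  ],
  yaw=[0, 0, 0, 0, 0, 0, 0, 0, 0, 0],
  hand=0,
  grip_force=40,
)

```text
t: 4.7
eef_pos: [0.4203, -0.2954, 0.0389]
orientation: [0.024, 0.706, -0.025, 0.707]
contact_force: [-0.2, -0.3, 4.9]
gripper_width: 0.0132
```

Run:
```python
from h import *
go([.42,-.294,.038],86)
```

```text
p [ 0.4203 -0.2954  0.0389] x [ 0.001 -0.001 -1.   ] jaw(y) deg 86.02 slide [ 0.0009  0.0014 -0.0004] q [-0.75  0.24  2.    0.    0.9  -2.25] w 0.0132 t 4.7 F [-0.2 -0.3  4.9] [ 0.09  0.   -0.01]
yaw needed 0.02
```

>>> play_rows(
  slide=[
    [-0.004, 0, 0],
    [-0.01, 0, 0],
    [-0.015, 0, 0],
    [-0.017, 0, 0],
    [-0.02, 0, 0],
    [-0.02, 0, 0],
    [-0.02, 0, 0],
    [-0.02, 0, 0],
    [-0.014, 0, 0],
    [0, 0, 0],
  ],
  yaw=[0, 0, 0, 0, 0, 0, 0, 0, 0, 0],
)

```text
t: 5.53
eef_pos: [0.4216, -0.2966, 0.1823]
orientation: [0.023, 0.705, -0.026, 0.709]
contact_force: [1.2, -0.0, -0.2]
gripper_width: 0.0129
```

Run:
```python
from h import *
go([.490,.161,.185],96.8)
```

```text
p [ 0.4216 -0.2966  0.1823] x [ 0.005 -0.005 -1.   ] jaw(y) deg 86.03 slide [-0.0045  0.4612  0.0366] q [-0.75  0.03  1.92 -0.    1.19 -2.25] w 0.0129 t 5.5333 F [ 1.2 -0.  -0.2] [-0.05 -0.02 -0.02]
yaw needed -10.77
```

>>> play_rows(
  slide=[
    [0, 0.02, 0.0015],
    [0, 0.03, 0.0024],
    [0, 0.03, 0.0024],
    [0, 0.03, 0.0024],
    [0, 0.03, 0.0024],
    [0, 0.03, 0.0024],
    [0, 0.03, 0.0024],
    [0, 0.03, 0.0024],
    [0, 0.03, 0.0024],
    [0, 0.03, 0.0024],
  ],
  yaw=[0, 0, 0, 0, 0, 0, 0, 0, 0, 0],
)

```text
t: 6.37
eef_pos: [0.4619, -0.0057, 0.1771]
orientation: [0.025, 0.707, -0.024, 0.706]
contact_force: [1.0, 0.3, -1.1]
gripper_width: 0.0134
```

>>> play_rows(
  slide=[
    [0, 0.03, 0.0024],
    [0, 0.03, 0.0024],
    [0, 0.03, 0.0024],
    [0, 0.03, 0.0024],
    [0, 0.03, 0.0024],
    [0, 0.02, 0.0016],
    [0, 0, 0],
    [0, 0, 0],
    [0, 0, 0],
    [0, 0, 0],
  ],
  yaw=[0, 0, 0, 0, 0, 0, -5.4, -5.4, 0, 0],
)

```text
t: 7.2
eef_pos: [0.4874, 0.1613, 0.1771]
orientation: [-0.041, 0.707, 0.041, 0.705]
contact_force: [1.4, 0.5, -0.4]
gripper_width: 0.0134
```

Run:
```python
from h import *
go([.490,.161,.148],96.8)
t=arm.snapshot("top");s=arm.snapshot("side");cv2.imwrite("pics/t2.png",t);cv2.imwrite("pics/s2.png",s)
_,p,R=pose()
for dz in(0,-.0389,.026):q=p+[0,0,dz];print(dz,proj("top",q),proj("side",q))
f=lambda im,x,y,r:cv2.resize(im[y-r:y+r,x-r:x+r],(400,400),interpolation=cv2.INTER_CUBIC)
cv2.imwrite("pics/c3.png",np.hstack([f(t,200,235,32),f(s,277,120,32)]))
```

```text
p [0.4874 0.1613 0.1771] x [-0.002 -0.    -1.   ] jaw(y) deg 96.7 slide [ 0.0291 -0.0005  0.0026] q [ 0.18  0.03  1.92 -0.    1.19 -1.51] w 0.0134 t 7.2 F [ 1.4  0.5 -0.4] [-0.02 -0.01  0.04]
yaw needed -0.1
0 [191.44097167 234.63275418] [275.39599796 111.19481821]
-0.0389 [197.64674821 235.62715266] [275.91015568 122.36386421]
0.026 [186.97092585 233.91590551] [275.04519104 103.51285049]
```

View pics/c3.png

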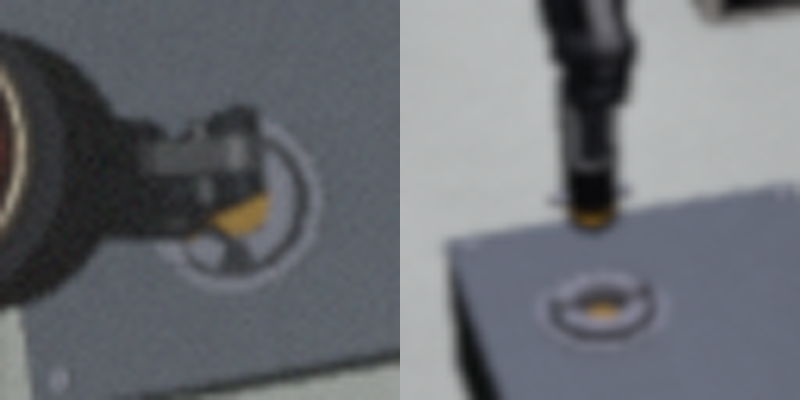

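Run:
```python
from h import *
S=lambda x,y:(245+(x-400)/6.25-.42,88+y/6.25-.42)
a=at("side",S(627,192),.1527);b=at("side",S(555,201),.1527);print("carrier",(a+b)/2,np.degrees(np.arctan2(*(a-b)[1::-1])),np.linalg.norm(a-b))
a=at("side",S(647,289),.093);b=at("side",S(558,303),.093);print("slots",(a+b)/2,np.degrees(np.arctan2(*(a-b)[1::-1])))
a=at("side",S(661,302),.087);b=at("side",S(540,302),.087);print("fl",(a+b)/2)
```

```text
carrier [0.48590973 0.1581108  0.1527    ] 4.729740223074051 0.03376110670522178
slots [0.48935153 0.16120276 0.093     ] 7.239166183471698
fl [0.48842205 0.16464266 0.087     ]
```

>>> play_rows(
  slide=[
    [0.01, 0, 0.0037],
    [0.01, 0, 0],
    [0.008, 0, 0],
    [0.005, 0, 0],
    [0.004, 0, 0],
    [0.003, 0, 0],
    [0, 0, 0],
    [0, 0, 0],
  ],
  yaw=[0, 0, 0, 0, 0, 0, 0, 0],
)

```text
t: 7.97
eef_pos: [0.4921, 0.1618, 0.1382]
orientation: [-0.042, 0.706, 0.042, 0.706]
contact_force: [-0.4, 0.2, -0.6]
gripper_width: 0.0132
```

Run:
```python
from h import *
go([.491,.162,.148],96.8)
t=arm.snapshot("top");s=arm.snapshot("side");cv2.imwrite("pics/t3.png",t);cv2.imwrite("pics/s3.png",s)
f=lambda im,x,y,r:cv2.resize(im[y-r:y+r,x-r:x+r],(400,400),interpolation=cv2.INTER_CUBIC)
cv2.imwrite("pics/c4.png",np.hstack([f(t,205,235,20),f(s,277,132,20)]))
```

```text
p [0.4921 0.1618 0.1382] x [-0. -0. -1.] jaw(y) deg 96.82 slide [-0.0098  0.0004 -0.001 ] q [ 0.18  0.09  1.94  0.    1.11 -1.51] w 0.0132 t 7.9667 F [-0.4  0.2 -0.6] [0.05 0.   0.  ]
yaw needed 0.02
```

View pics/c4.png

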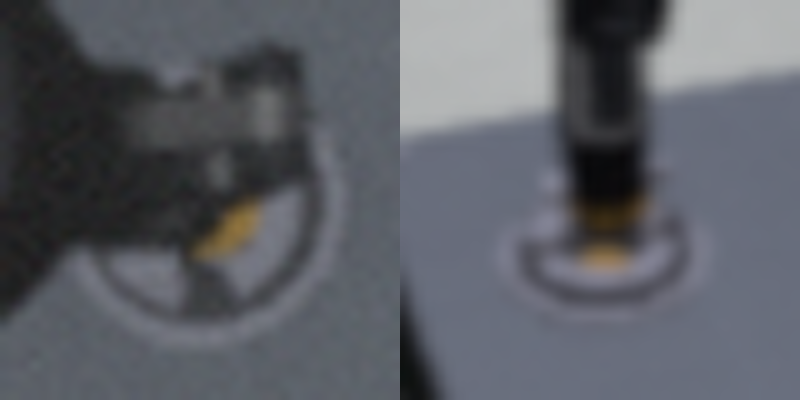

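Run:
```python
from h import *
S=lambda x,y:(257+(x-400)/10-.45,112+y/10-.45)
a=at("side",S(653,176),.1138);b=at("side",S(553,184),.1138);print("carrier",(a+b)/2,np.degrees(np.arctan2(*(a-b)[1::-1])))
_,p,_=pose()
for dx,dy in((0,0),(0,-.003)):
  c=np.array([.4906+dx*0,.1585,0])
# predicted side pixels (crop coords) of circle points under side-bias, for socket candidates
q=lambda P:(proj("side",P)-[257-.45,112-.45])*10+[400,0]
for c in((.489,.160),(.489,.163)):
  print(c,"ringbottom r26",q([c[0],c[1]-.026,.093]),"L",q([c[0]-.026,c[1],.093]),"R",q([c[0]+.026,c[1],.093]),"flange bottom",q([c[0],c[1]-.031,.087]))
f=p-[0,0,.0389]; print("foot front edge pred",q(f+[0,-.0105,0]),"L",q(f+[-.0105,0,0]),q(f+[.0105,0,0]),"lugs",q(p-[.019,.002,.0244]),q(p+[.019,.002,-.0244]))
```

```text
carrier [0.48955431 0.15964194 0.1138    ] 0.11342939216498558
(0.489, 0.16) ringbottom r26 [611.74069835 288.93152292] L [516.37699516 243.35156958] R [690.7086364  229.41600222] flange bottom [614.05473813 315.51561549]
(0.489, 0.163) ringbottom r26 [610.79870806 282.79377287] L [515.58714727 237.35133963] R [689.66564303 223.455647  ] flange bottom [613.10889587 309.33893556]
foot front edge pred [617.08462771 233.95718987] L [578.50791261 215.77449602] [649.04087448 210.17342596] lugs [548.29973712 182.22176944] [675.51650838 164.19588761]
```

>>> play_rows(
  slide=[
    [0.003, 0, 0],
    [0.003, 0, 0],
    [0.002, 0, 0],
    [0.002, 0, 0],
    [0, 0, 0],
  ],
  yaw=[0, 0, 0, 0, 0],
)

```text
t: 8.48
eef_pos: [0.4916, 0.1614, 0.1278]
orientation: [-0.042, 0.706, 0.042, 0.705]
contact_force: [-0.9, -1.5, 0.1]
gripper_width: 0.0134
```

```bash
python3 -c "
from h import *
go([.491,.161,.12],96.8)"
```

```text
p [0.4916 0.1614 0.1278] x [-0.001 -0.001 -1.   ] jaw(y) deg 96.84 slide [ 0.0078 -0.0003 -0.0006] q [ 0.18  0.11  1.95 -0.    1.09 -1.51] w 0.0134 t 8.4833 F [-0.9 -1.5  0.1] [-0.19  0.09 -0.04]
yaw needed 0.04
```

>>> play_rows(
  slide=[
    [0.002, -0.0005, 0],
    [0.002, 0, 0],
    [0.001, 0, 0],
    [0, 0, 0],
  ],
  yaw=[0, 0, 0, 0],
)

```text
t: 8.82
eef_pos: [0.4916, 0.161, 0.1227]
orientation: [-0.042, 0.706, 0.042, 0.705]
contact_force: [-1.0, -1.3, -1.1]
gripper_width: 0.0134
```

```bash
python3 -c "
from h import *
go([.491,.161,.12],96.8)"
```

```text
p [0.4916 0.161  0.1227] x [-0.001 -0.    -1.   ] jaw(y) deg 96.83 slide [ 0.0027  0.0001 -0.0005] q [ 0.18  0.11  1.95 -0.    1.08 -1.51] w 0.0134 t 8.8167 F [-1.  -1.3 -1.1] [-0.24  0.22  0.01]
yaw needed 0.03
```

>>> play_rows(
  slide=[
    [0.002, -0.0002, 0],
    [0.001, 0, 0],
    [0.001, 0, 0],
    [0.001, 0, 0],
    [0, 0, 0],
  ],
  yaw=[0, 0, 0, 0, 0],
)

```text
t: 9.23
eef_pos: [0.4917, 0.1609, 0.1181]
orientation: [-0.042, 0.706, 0.042, 0.705]
contact_force: [-3.4, -3.1, 0.1]
gripper_width: 0.0134
```

```bash
python3 -c "
from h import *
go([.491,.161,.12],96.8)"
```

```text
p [0.4917 0.1609 0.1181] x [-0.001 -0.    -1.   ] jaw(y) deg 96.83 slide [-0.0019  0.0002 -0.0007] q [ 0.18  0.12  1.96 -0.    1.07 -1.51] w 0.0134 t 9.2333 F [-3.4 -3.1  0.1] [-0.42  0.52 -0.02]
yaw needed 0.03
```

>>> play_rows(
  slide=[
    [0.0005, -0.0007, -0.0008],
    [0.001, 0, 0],
    [0.001, 0, 0],
    [0.001, 0, 0],
    [0, 0, 0],
  ],
  yaw=[0, 0, 0, 0, 0],
)

```text
t: 9.65
eef_pos: [0.4918, 0.1607, 0.1151]
orientation: [-0.042, 0.706, 0.042, 0.706]
contact_force: [-2.0, -0.2, 2.6]
gripper_width: 0.0131
```

```bash
python3 -c "
from h import *
go([.491,.161,.12],96.8)"
```

```text
p [0.4918 0.1607 0.1151] x [ 0.001  0.001 -1.   ] jaw(y) deg 96.82 slide [-0.0049  0.0004 -0.0007] q [ 0.18  0.12  1.96  0.    1.06 -1.51] w 0.0131 t 9.65 F [-2.  -0.2  2.6] [ 0.04  0.51 -0.01]
yaw needed 0.02
```

>>> play_rows(
  slide=[
    [0.0015, 0, -0.0005],
    [0.0015, 0, 0],
    [0.0015, 0, 0],
    [0.0015, 0, 0],
    [0.001, 0, 0],
    [0, 0, 0],
  ],
  yaw=[0, 0, 0, 0, 0, 0],
)

```text
t: 10.15
eef_pos: [0.4918, 0.1606, 0.1089]
orientation: [-0.042, 0.705, 0.042, 0.706]
contact_force: [-2.7, -0.1, 7.0]
gripper_width: 0.013
```

```bash
python3 -c "
from h import *
go([.491,.161,.1054],96.8)"
```

```text
p [0.4918 0.1606 0.1089] x [ 0.002  0.001 -1.   ] jaw(y) deg 96.82 slide [ 0.0035  0.0004 -0.0007] q [ 0.18  0.13  1.96  0.    1.05 -1.51] w 0.013 t 10.15 F [-2.7 -0.1  7. ] [0.02 0.59 0.01]
yaw needed 0.02
```

>>> play_rows(
  slide=[
    [0.0015, 0, -0.0005],
    [0.0015, 0, 0],
    [0.0015, 0, 0],
    [0.001, 0, 0],
    [0, 0, 0],
    [0, 0, 0],
  ],
  yaw=[0, 0, 0, 0, 0, 0],
)

```text
t: 10.65
eef_pos: [0.4918, 0.1607, 0.1044]
orientation: [-0.042, 0.705, 0.042, 0.707]
contact_force: [-3.3, 0.4, 11.0]
gripper_width: 0.0131
```

```bash
python3 -c "
from h import *
go([.491,.161,.1054],96.8)"
```

```text
p [0.4918 0.1607 0.1044] x [ 0.002  0.001 -1.   ] jaw(y) deg 96.83 slide [-0.001   0.0004 -0.0007] q [ 0.18  0.14  1.97  0.    1.04 -1.51] w 0.0131 t 10.65 F [-3.3  0.4 11. ] [-0.03  0.86 -0.01]
yaw needed 0.03
```

>>> play_rows(
  slide=[
    [0.0003, 0, 0],
    [0, 0, 0],
    [0, 0, 0],
    [0, 0, 0],
    [0, 0, 0],
  ],
  yaw=[3, 4, 4, 4, 0],
)

```text
t: 11.07
eef_pos: [0.4918, 0.1607, 0.1041]
orientation: [0.052, 0.704, -0.051, 0.706]
contact_force: [-4.0, -0.1, 10.8]
gripper_width: 0.0128
```

```bash
python3 -c "
from h import *
go([.491,.161,.1044],36.8)"
```

```text
p [0.4918 0.1607 0.1041] x [ 0.003  0.001 -1.   ] jaw(y) deg 81.69 slide [-0.0003  0.0002 -0.0008] q [ 0.18  0.14  1.97  0.    1.04 -1.25] w 0.0128 t 11.0667 F [-4.  -0.1 10.8] [-0.    0.82 -0.04]
yaw needed 44.89
```

>>> play_rows(
  slide=[
    [0, 0, 0],
    [0, 0, 0],
    [0, 0, 0],
    [0, 0, 0],
    [0, 0, 0],
    [0, 0, 0],
    [0, 0, 0],
  ],
  yaw=[5, 5, 5, 5, 5, 5, 0],
)

```text
t: 11.65
eef_pos: [0.4918, 0.1609, 0.1041]
orientation: [0.233, 0.667, -0.231, 0.669]
contact_force: [-4.8, 0.2, 11.6]
gripper_width: 0.0133
```

```bash
python3 -c "
from h import *
go([.491,.161,.1044],36.8)"
```

```text
p [0.4918 0.1609 0.1041] x [ 0.003  0.001 -1.   ] jaw(y) deg 51.65 slide [-0.0003 -0.0004 -0.0007] q [ 0.18  0.14  1.97  0.    1.04 -0.72] w 0.0133 t 11.65 F [-4.8  0.2 11.6] [ 0.06  0.87 -0.03]
yaw needed 14.85
```

>>> play_rows(
  slide=[
    [0, 0, 0],
    [0, 0, 0],
    [0, 0, 0],
    [0, 0, 0],
    [0, 0, 0],
  ],
  yaw=[3, 3, 3, 3, 0],
)

```text
t: 12.07
eef_pos: [0.4919, 0.161, 0.1042]
orientation: [0.301, 0.639, -0.299, 0.641]
contact_force: [-2.9, 1.3, 12.2]
gripper_width: 0.0132
```

```bash
python3 -c "
from h import *
go([.491,.161,.1044],36.8)"
```

```text
p [0.4919 0.161  0.1042] x [ 0.003  0.002 -1.   ] jaw(y) deg 39.72 slide [-0.0002 -0.0007 -0.0006] q [ 0.18  0.14  1.97  0.    1.04 -0.51] w 0.0132 t 12.0667 F [-2.9  1.3 12.2] [0.24 0.77 0.01]
yaw needed 2.92
```

>>> play_rows(
  slide=[
    [0, 0, 0],
    [0, 0, 0],
    [0, 0, 0],
  ],
  yaw=[1.5, 1.5, 0],
)

```text
t: 12.32
eef_pos: [0.4919, 0.161, 0.1042]
orientation: [0.318, 0.632, -0.316, 0.633]
contact_force: [-3.5, 0.8, 11.0]
gripper_width: 0.0135
```

```bash
python3 -c "
from h import *
go([.491,.161,.1044],36.8)"
```

```text
p [0.4919 0.161  0.1042] x [ 0.003  0.002 -1.   ] jaw(y) deg 36.77 slide [-0.0002 -0.0008 -0.0005] q [ 0.18  0.14  1.97  0.    1.04 -0.46] w 0.0135 t 12.3167 F [-3.5  0.8 11. ] [ 0.19  0.84 -0.  ]
yaw needed -0.03
```

>>> play_rows(
  slide=[
    [0, 0, 0],
    [0, 0, 0],
    [0, 0, 0],
  ],
  yaw=[1.5, 1.5, 0],
)

```text
t: 12.57
eef_pos: [0.4915, 0.1608, 0.1042]
orientation: [0.334, 0.623, -0.332, 0.624]
contact_force: [-4.4, 0.3, 12.4]
gripper_width: 0.0132
```

```bash
python3 -c "
from h import *
go([.491,.161,.1044],36.8)"
```

```text
p [0.4915 0.1608 0.1042] x [ 0.002  0.001 -1.   ] jaw(y) deg 33.81 slide [-0.0002 -0.0003 -0.0005] q [ 0.18  0.14  1.97  0.    1.04 -0.41] w 0.0132 t 12.5667 F [-4.4  0.3 12.4] [0.05 0.96 0.15]
yaw needed -2.99
```

>>> play_rows(
  slide=[
    [-0.0015, 0, 0],
    [-0.0015, 0, 0],
    [-0.001, 0, 0],
    [-0.001, 0, 0],
    [-0.0005, 0, 0],
    [0, 0, 0],
  ],
  yaw=[-1, 0, 0, 0, 0, 0],
)

```text
t: 13.07
eef_pos: [0.4916, 0.1608, 0.1089]
orientation: [0.328, 0.626, -0.327, 0.627]
contact_force: [-1.5, 0.6, 7.8]
gripper_width: 0.0132
```

```bash
python3 -c "
from h import *
go([.491,.161,.1044],36.8)"
```

```text
p [0.4916 0.1608 0.1089] x [ 0.003  0.001 -1.   ] jaw(y) deg 34.82 slide [ 0.0045 -0.0004 -0.0005] q [ 0.18  0.13  1.96  0.    1.05 -0.43] w 0.0132 t 13.0667 F [-1.5  0.6  7.8] [0.17 0.6  0.  ]
yaw needed -1.98
```

>>> play_rows(
  slide=[
    [-0.001, 0, 0],
    [-0.001, 0, 0],
    [-0.0005, 0, 0],
    [0, 0, 0],
  ],
  yaw=[0, 0, 0, 0],
)

```text
t: 13.4
eef_pos: [0.4915, 0.1607, 0.1108]
orientation: [0.328, 0.626, -0.327, 0.627]
contact_force: [-1.7, 1.7, 6.3]
gripper_width: 0.013
```

```bash
python3 -c "
from h import *
go([.491,.161,.1044],36.8)"
```

```text
p [0.4915 0.1607 0.1108] x [ 0.003  0.001 -1.   ] jaw(y) deg 34.82 slide [ 0.0064 -0.0002 -0.0005] q [ 0.18  0.13  1.96  0.    1.05 -0.43] w 0.013 t 13.4 F [-1.7  1.7  6.3] [ 0.27  0.34 -0.  ]
yaw needed -1.98
```

>>> play_rows(
  slide=[
    [-0.0007, 0, 0],
    [-0.0006, 0, 0],
    [0, 0, 0],
  ],
  yaw=[0, 0, 0],
)

```text
t: 13.65
eef_pos: [0.4913, 0.1606, 0.111]
orientation: [0.328, 0.626, -0.327, 0.627]
contact_force: [2.9, 3.3, -2.1]
gripper_width: 0.0133
```

```bash
python3 -c "
from h import *
go([.491,.161,.1044],36.8)"
```

```text
p [0.4913 0.1606 0.111 ] x [ 0.003  0.001 -1.   ] jaw(y) deg 34.81 slide [ 0.0066 -0.0001 -0.0005] q [ 0.18  0.13  1.96  0.    1.05 -0.43] w 0.0133 t 13.65 F [ 2.9  3.3 -2.1] [ 0.59 -0.54 -0.  ]
yaw needed -1.99
```

The carrier stopped rising at TCP 0.111 m (depth about 21 mm) and the force changed sign, so the notch is holding it. Releasing now.

>>> play_rows(
  slide=[
    [0, 0, 0],
    [0, 0, 0],
    [0, 0, 0],
    [0, 0, 0],
    [0, 0, 0],
    [0, 0, 0],
    [0, 0, 0],
  ],
  yaw=[0, 0, 0, 0, 0, 0, 0],
  hand=50,
)

```text
t: 14.23
eef_pos: [0.4903, 0.1601, 0.1113]
orientation: [0.327, 0.627, -0.328, 0.627]
contact_force: [0.8, -0.3, 0.5]
gripper_width: 0.0428
```

>>> play_rows(
  slide=[
    [-0.01, 0, 0],
    [-0.015, 0, 0],
    [-0.02, 0, 0],
    [-0.025, 0, 0],
    [-0.025, 0, 0],
    [-0.025, 0, 0],
    [-0.02, 0, 0],
    [-0.01, 0, 0],
    [0, 0, 0],
  ],
  yaw=[0, 0, 0, 0, 0, 0, 0, 0, 0],
)

```text
t: 14.98
eef_pos: [0.4924, 0.1605, 0.2653]
orientation: [0.329, 0.625, -0.326, 0.629]
contact_force: [0.6, 0.4, -0.3]
gripper_width: 0.0425
```

Run:
```python
from h import *
go([.491,.161,.1044],36.8)
t=arm.snapshot("top");s=arm.snapshot("side");cv2.imwrite("pics/t4.png",t);cv2.imwrite("pics/s4.png",s)
f=lambda im,x,y,r:cv2.resize(im[y-r:y+r,x-r:x+r],(400,400),interpolation=cv2.INTER_CUBIC)
cv2.imwrite("pics/c5.png",np.hstack([f(t,205,235,25),f(s,277,132,25)]))
c=[.4917,.161]
for dz in(.072+.064,.060+.0+.093-.012-.0+.0):pass
for z,l in((.136,"locked top"),(.145,"popped top")):print(l,(proj("side",[*c,z])-[252-.45,107-.45])*8+[400,0],(proj("top",[*c,z])-[180,210])*8)
```

```text
p [0.4924 0.1605 0.2653] x [ 0.007  0.001 -1.   ] jaw(y) deg 34.83 slide [ 0.1609 -0.0019 -0.0016] q [ 0.18 -0.05  1.83 -0.    1.35 -0.43] w 0.0425 t 14.9833 F [ 0.6  0.4 -0.3] [ 0.03 -0.03 -0.02]
yaw needed -1.97
locked top [605.71361038 131.86033892] [144.64585532 190.59500753]
popped top [604.81597512 111.51019437] [133.62057576 188.67773401]
```

View pics/c5.png

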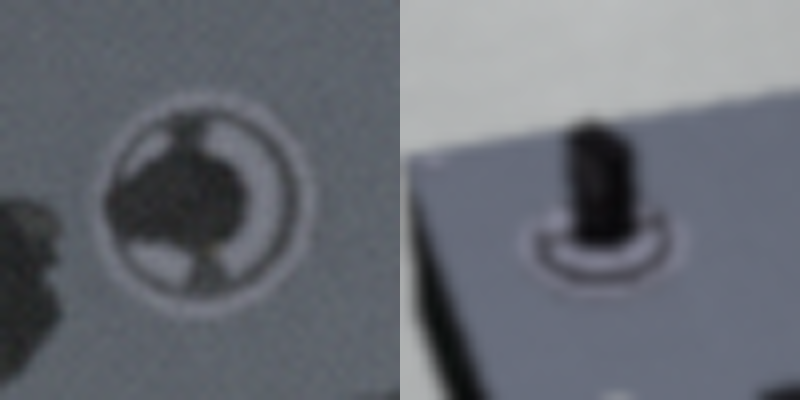

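The crop shows the carrier upright in the holder with its bar turned and the entry slots empty. The top of the bar in the side view is near (602,130). That matches the locked prediction (606,132) rather than the popped-up one (605,112).

```bash
python3 -c "
from h import *
print(arm.hand_in())"
```

```text
the job is handed in; nothing more can be done
None
```

The fuse carrier is back in its holder and, by my last checks, locked. I handed the job in at about 15 s of the 72 s; the hand-in gave no verdict.

- **What I did:** I picked the black lugged carrier off the bench and lined it up with the entry slots, which sit about 7° off the world x axis. I pushed it in to about 26–27 mm against the spring with about 11 N. I then turned it clockwise about 63° until the torque reached 0.15 N m, eased it up into the notch and let go.
- **Lock check:** on the way up it stopped dead with the foot about 21 mm below the rim, and the force flipped from +6 N to −2 N. After release the pictures show it upright with the entry slots empty. The top of the bar is where it should be when locked.
- **Force check:** the largest vertical force I read was about 12 N, with up to 5 N sideways from slight misalignment. With the gripper withdrawn, the force reading was near zero.
- **Disagreements:** the two cameras differed by about 3 mm, so I took an in-between position and let the chamfer and force readings guide the fit. The spring force read 1–2 N lower than the depth implied.
- **Not checked:** I did not measure the other things on the bench again at the end. No contact with them showed on the way.

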